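# Pack the dop block into the sprung lap-kit case

### The job

Pack the wooden dop block into the open case beside the grey dressing stone and the round polish tin: close those two up against the case's fixed end, and work the block in between them and the sprung wooden cheek, which must be pushed back to make room. In the end all three stand upright and fully down on the case's floor, let go, with the block held tight by the cheek. Do not ram or crush anything, and leave the aluminium weight, the oil bottle and the brass quill where they are.

Things in the scene. Friction and masses are not known exactly. Their poses are not given: they have to be found in the camera images.
- case: Open dark wooden case fixed to the bench, 252 long x 84 wide x 38 high; walls 8 thick, inside width 68, floor surface 6 above the bench, walls rise 32 above the floor. Origin: centre of its underside. x along its length: the fixed end's inner face at x = -118, the sprung cheek's face at x = +72 at rest. y across, z up.
- cheek (a joint): Slide of the sprung cheek along the case's +x, in m: 0 at rest (190 mm clear between fixed end and cheek), 0.024 fully back. Springs push it towards the fixed end with about 2.5 N at 0, 1.5 N more every 10 mm; it does not stay back by itself.
- cheek_edge (a point): Middle of the top edge of the cheek's face that looks to the fixed end. The cheek is a pale wooden plate 64 wide x 14 thick, standing across the case, its top 48 above the case's floor (16 higher than the case's walls), edges rounded 3. The axes are those of the case.
- stone_center (a point): Centre of the loose grey dressing stone already standing in the case: 60 (own x, along the case) x 62 (own y) x 48 high, 0.35 kg. z up. It and the tin stand apart, in either order, with gaps before, between and after them.
- tin_center (a point): Centre of the loose round aluminium tin already standing in the case: 62 diameter x 48 high, 0.20-0.33 kg. z up.
- block_center (a point): Centre of the wooden dop block standing upright on the bench: 74 (own x) x 60 (own y, grasp this) x 80 high, edges rounded 2, flat top with six dark dots, 0.24-0.39 kg. Fits the case only with its 74 side along the length. Stone + tin + block are 196 long, so the cheek ends 6 back. Squeezed by the cheek, it may stick above the floor: press its top down with 5 to 15 N.
- weight_center (a point): Bystander: centre of a round aluminium weight, 90 diameter x 26 high, on the bench.
- oil_center (a point): Bystander: centre of an amber oil bottle, 60 diameter x 150 high, standing on the bench.
- quill_center (a point): Bystander: middle of the body of a brass and steel quill, 135 long x 34 high, lying on the bench.
Not all that is in view belongs to the job. What is shaped like the part that bears block_center but red is not meant.

How it is judged:
By the outcome, as a careful person would: the job done as asked, in the order asked, and still so for the second after the job is handed in, with the robot touching nothing.
It also fails if it takes over 69 s, if anything falls off the work surface, if the arm or the gripper's body presses on something with over 40 N, if the wrist force passes 120 N, or if a joint passes its speed limit or range.

### The arm

A 6-joint arm with a two-finger parallel gripper is mounted at the origin on the work surface. World frame = base frame: x ahead of the robot, y to its left, z up, the work surface at z = 0. Lengths are in mm, angles in degrees, forces in N, time in s.
With the tool pointing down it reaches from about 350 to 1000 mm from the base axis. Payload 7.1 kg.
Tool frame: the origin (TCP) lies on the front face of the gripper's body, between the roots of the fingers; the fingertips stand 73 mm ahead of it and the grasp point (between the pads) lies 54 mm ahead of it; z points along the fingers, y is the line along which they close (so a half turn about z gives the same grasp; the last joint's range is limited). The gripper opens to 85 mm and grips with 20 to 120 N. Pads are 22 mm wide; open, the fingers measure 114 mm over their backs; the gripper's body (76 mm by 85 mm) begins 54 mm behind the grasp point. The pads swing forward as they close: fully open they stand 13 mm farther back than shut.
Start: joints at [76.203, 24.242, 93.386, -0, 62.372, -1.089], TCP at [137.46, 609.68, 303.919] pointing down, gripper open.
Joint ranges: [-172.04, 172.04], [-51.8, 120.97], [4.93, 147.93], [-75.15, 255.16], [6.16, 154.13], [-145.62, 145.62]. Speed limits (degrees/s): [136.94, 136.94, 172.46, 180, 180, 180].

### API

Orientations are given as a 3x3 rotation matrix whose columns are the frame's x, y, z axes.
In Python, from station import * gives the robot as it stands. The module is installed in compiled form; this text tells all that it offers.
- The arm moves only by the shell command python3 -m creep 'ROWS'. ROWS is JSON, a list of rows, each a list of 7 numbers: the shift along the world's x, y, z in m, then the turn, a rotation vector about the world's x, y, z in rad, then the opening, from -1 (shut) to 1 (fully open). In form: [[x, y, z, ax, ay, az, jaw], ...]. A call has 1 to 20 rows; each row shifts and turns the commanded pose from where the row before left it; what a row does not reach is not made up. A row lasts 1/10 s, in which the tool goes at most 50 mm and 8.59 degrees, less where a joint would pass 70% of its speed; a pose out of reach is approached as far as the arm can. A call with a gripper value outside its range is refused whole. The fingers move at their own pace and stop on an object; the grip force is fixed at half the most. Time passes only in rows, so rows that do not move let the fingers close. It gives the time, the measured TCP pose, the force, the opening and the grip force at its end, in the units of the state.
- state(): the state, without advancing time (a new reading comes with each control period).
- snapshot(name): name is "scene" or "top"; returns a dict with "color" (400x640x3 uint8, red, green, blue), "depth" (400x640 float32, mm along the optical axis (not along the pixel's ray), 0 where there is no reading), "intrinsics" (3x3 intrinsics, pixels), "T" (4x4, takes a point from camera to world coordinates). Camera axes: x right, y up, looking along -z (the intrinsics and any distortion apply to the point x, -y, -z); pixel columns grow to the right and rows downward; lengths in mm; the calibration is good to about 2 mm. A picture is of the moment at which its call begins.
- hand_in(): hands the job in; it is judged then, once.
Trained networks look in a picture, given as the dict that the camera call returned (one of the last four; its "shot" number tells which), for a name from the list of things; names that differ only in an ending like _2 or _b are one class to them, and where a whole thing is asked for, a point or a joint stands for the part that bears it (a point fixed in the world has none). Each returns a list of dicts, best first, with "confidence" (0 to 1); they miss things now and then, are a little off and sometimes report something else, mostly with a low value. They report only what shows in the picture. A call takes as long as a camera call. They do not tell look-alikes from the thing itself.
- recognise(name, picture): "location" ([row, column] in pixels, amid what is visible of it).
The state is a dict: "t": time; "qpos": joint angles; "qd": joint speeds; "tau": joint torques, N m; "tool_pos": TCP position; "tcp_rot": TCP orientation; "wrist_force": force on the tool from outside, world axes, zero at the start; "wrist_torque": the same for the moment, N m; "opening": finger opening in mm; "grasp_force": force on a finger pad.
Only numpy, scipy, OpenCV 4.12 (cv2) and the standard library are available. Lean on these libraries where they do the work, as an engineer would, in place of code of your own. Each camera call takes 0.05 s, during which the arm holds its last target. There are 200 camera calls.

## Working session

There is one attempt and no reset: what is moved stays moved. The work goes in short steps, Python scripts to look and compute and a shell command to move; the robot and the scene stay as the last step left them, time stands still between calls to the robot, and variables do not carry over. Pictures are saved under pics/ and viewed, at most 10 in all, crops included, and the job is handed in when it is done.

```bash
mkdir -p pics; cat > h.py <<'E'
import numpy as np,cv2
from station import *
def px2w(p,r,c,z=None):
    K=p["intrinsics"];T=p["T"]
    d=np.array([(c-K[0,2])/K[0,0],-(r-K[1,2])/K[1,1],-1.])
    if z is None:
        r,c=int(round(r)),int(round(c));w=p["depth"][r-2:r+3,c-2:c+3];w=w[w>0];s=np.median(w)
        return (T@np.r_[d*s,1])[:3]
    o=T[:3,3];v=T[:3,:3]@d
    return o+v*(z-o[2])/v[2]
def cloud(p):
    K=p["intrinsics"];T=p["T"];D=p["depth"];r,c=np.mgrid[:400,:640]
    P=np.stack([(c-K[0,2])/K[0,0]*D,-(r-K[1,2])/K[1,1]*D,-D,np.ones_like(D)],-1)@T.T
    P=P[...,:3];P[D==0]=np.nan
    return P
E
python3 - <<'E'
from h import *
np.set_printoptions(precision=1,suppress=True)
for n in("scene","top"):
    p=snapshot(n);cv2.imwrite(f"pics/{n}0.png",p["color"][...,::-1]);print(n,p["intrinsics"].tolist(),p["T"][:3,3],[k for k in p])
    for o in["case","cheek_edge","stone_center","tin_center","block_center","weight_center","oil_center","quill_center"]:
        for q in recognise(o,p)[:3]:
            r,c=q["location"];print(o,round(q["confidence"],2),[round(r),round(c)],px2w(p,r,c))
print(state())
E
```

```text
scene [[390.43506376727066, 0.0, 314.2857712149208], [0.0, 390.43506376727066, 190.7988258899959], [0.0, 0.0, 1.0]] [ 976.9 -639.7  658.4] ['color', 'depth', 'intrinsics', 'T', 'shot']
case 0.9 [224, 356] [637.1 -38.7  37.2]
cheek_edge 0.71 [194, 368] [602.2  68.7  43.5]
stone_center 0.62 [207, 351] [603.9 -12.4  55.1]
tin_center 0.9 [225, 335] [611.6 -88.5  54.7]
block_center 0.97 [243, 223] [ 477.  -301.2   77.3]
block_center 0.78 [224, 182] [ 362.4 -315.9   76. ]
block_center 0.63 [161, 435] [689.5 261.9  83.6]
weight_center 0.62 [149, 365] [461.1 280.5  25.2]
oil_center 0.65 [162, 435] [691.  263.3  80.3]
quill_center 0.73 [310, 299] [ 685.1 -303.1   34.8]
top [[467.67865216720975, 0.0, 321.50770460724436], [0.0, 467.67865216720975, 195.31494252984015], [0.0, 0.0, 1.0]] [ 337.9  -30.6 1350.5] ['color', 'depth', 'intrinsics', 'T', 'shot']
case 0.71 [177, 300] [598.9  42.3  10.5]
cheek_edge 0.57 [178, 287] [588.8  74.6  54.1]
stone_center 0.82 [177, 310] [590.3  10.3  52.8]
tin_center 0.8 [175, 341] [596.1 -76.4  54.8]
block_center 0.9 [228, 414] [ 445.7 -271.6   80.4]
block_center 0.87 [273, 420] [ 324.1 -286.8   79.2]
block_center 0.63 [249, 462] [ 387.9 -401.2   80.1]
weight_center 0.59 [233, 206] [435.9 305.9  21.4]
oil_center 0.9 [148, 210] [659.2 282.2 114.3]
quill_center 0.81 [151, 413] [ 670.2 -284.3   35.1]
{'t': 0.9, 'qpos': array([76.2, 24.2, 93.4, -0. , 62.4, -1.1]), 'qd': array([-0.1,  0. , -0.1,  0.1, -0.1, -0. ]), 'tau': array([ -0. , -55.7, -28.2,  -0. ,   0. ,   0. ]), 'tool_pos': array([137.5, 609.7, 304. ]), 'tcp_rot': array([[-1. ,  0.2,  0. ],
       [ 0.2,  1. ,  0. ],
       [-0. ,  0. , -1. ]]), 'wrist_force': array([ 0.1, -1.2,  0.4]), 'wrist_torque': array([-0.,  0.,  0.]), 'grasp_force': 0.0, 'opening': 85.21384799394548}
```

View pics/scene0.png

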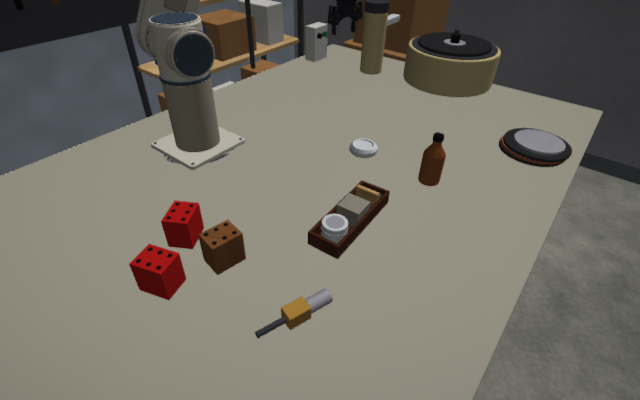

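View pics/top0.png

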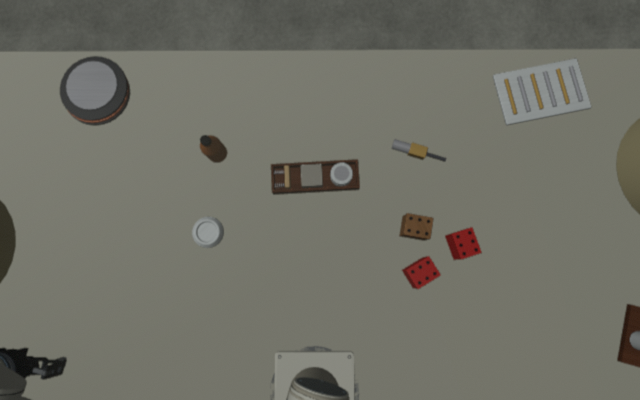

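The scene picture shows the case at [215,350] with the tin at [225,335] towards the fixed end, then the stone at [207,351], then the cheek at [194,368]. The top picture shows the case spanning columns 272-360 at about row 177, with the cheek on the left.

Candidates for the block in the top picture are brown [228,415], red [273,421] and red [243,463]. I choose the brown one, because the red ones are ruled out, and will check it in a crop.

```bash
cat > fit.py <<'E'
from h import *
def rect(P,m):
    xy=P[m][:,:2].astype(np.float32)
    (c,s,a)=cv2.minAreaRect(xy);return np.round(c,1),np.round(s,1),round(a,1),len(xy),np.round(np.median(P[m][:,2]),1)
def box(P,x0,x1,y0,y1,z0,z1):
    return (P[...,0]>x0)&(P[...,0]<x1)&(P[...,1]>y0)&(P[...,1]<y1)&(P[...,2]>z0)&(P[...,2]<z1)
E
python3 - <<'E'
from fit import *
for n in("top","scene"):
    p=snapshot(n);P=cloud(p);C=p["color"].astype(int)
    red=(C[...,0]>3*C[...,1]+20)
    print(n)
    print("block",rect(P,box(P,380,540,-350,-200,74,87)&~red))
    print("case",rect(P,box(P,520,680,-180,150,30,44)))
    hi=box(P,520,680,-180,150,48,62)
    k,L,st,ce=cv2.connectedComponentsWithStats(hi.astype(np.uint8),connectivity=4)
    for i in range(1,k):
        if st[i,4]>15: print("hi",rect(P,L==i),st[i].tolist())
    if n=="top":
        a=cv2.resize(p["color"][190:300,380:500,::-1],None,fx=4,fy=4,interpolation=cv2.INTER_CUBIC)
        b=cv2.resize(p["color"][150:204,260:370,::-1],None,fx=5,fy=5,interpolation=cv2.INTER_CUBIC)
        im=np.zeros((720,560,3),np.uint8);im[:440,:480]=a;im[445:715,:550]=b
        cv2.imwrite("pics/crop1.png",cv2.resize(im,(466,600)))
E
```

```text
top
block (array([ 450.5, -285. ]), array([74.9, 60.5]), 79.9, 598, np.float64(79.5))
case (array([598.2,  -2. ]), array([ 85.3, 252.2]), 3.1, 736, np.float64(37.2))
hi (array([601.6, -78. ]), array([59.1, 60.7]), 89.7, 361, np.float64(54.0)) [331, 163, 22, 22, 361]
hi (array([597.6,   7.4]), array([63.4, 59.6]), 2.2, 460, np.float64(53.8)) [301, 164, 22, 23, 460]
hi (array([593.1,  76.4]), array([61.7, 14. ]), 4.7, 103, np.float64(53.1)) [284, 166, 6, 22, 103]
scene
block (array([ 452.1, -285.9]), array([75.4, 64.2]), 79.8, 755, np.float64(79.5))
case (array([600.1,  -3.4]), array([ 85.5, 255. ]), 3.0, 1094, np.float64(37.2))
hi (array([596. ,  74.5]), array([64.7, 15.8]), 2.7, 115, np.float64(53.0)) [356, 184, 24, 13, 115]
hi (array([598.7,   6.2]), array([63. , 61.5]), 3.2, 441, np.float64(53.7)) [337, 193, 34, 23, 441]
hi (array([603., -79.]), array([59.1, 61.9]), 51.3, 412, np.float64(53.9)) [322, 213, 26, 20, 412]
```

View pics/crop1.png

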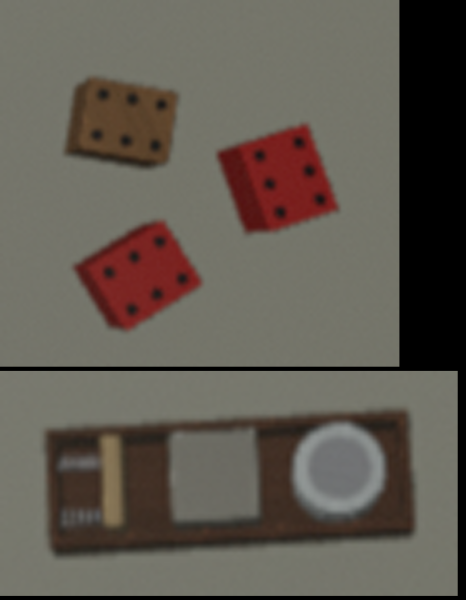

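The crop confirms the brown block with six dots at [120,120]. Both red ones are clearly red. In the lower crop the order is cheek, stone, tin, fixed end. Poses from both cameras agree within about 2 mm.

I will push the stone with the shut fingers from the gap in front of the cheek.

```bash
cat > go.py <<'E'
from h import *
from scipy.spatial.transform import Rotation as R
C=np.array([599.2,-2.7]);A=np.radians(3.05);e=np.array([-np.sin(A),np.cos(A)]);f=np.array([-e[1],e[0]])
def w(u,v=0):return C+u*e+v*f
def delta(xy,z,yaw,tilt=0):
    "tilt about case y axis (f)"
    s=state();y=np.r_[np.cos(np.radians(yaw)),np.sin(np.radians(yaw)),0];zz=np.array([0,0,-1.]);M=np.c_[np.cross(y,zz),y,zz]
    M=R.from_rotvec(np.radians(tilt)*np.r_[f,0]).as_matrix()@M
    rv=(R.from_matrix(M)*R.from_matrix(s["tcp_rot"]).inv()).as_rotvec()
    print("dpos m",np.round((np.r_[xy,z]-s["tool_pos"])/1000,4),"rotvec",np.round(rv,4),"t",s["t"],"pos",s["tool_pos"].round(1),"F",s["wrist_force"].round(1))
E
python3 -c "
from go import *
delta(w(55.75),304,3.05)"
```

```text
dpos m [ 4.588e-01 -5.567e-01  1.000e-04] rotvec [-0.     -0.     -1.2957] t 1.0 pos [137.5 609.7 303.9] F [0.8 0.9 0.2]
```

```bash
python3 -m creep '[[0.029,-0.035,0,0,0,-0.081,-1],[0.029,-0.035,0,0,0,-0.081,-1],[0.029,-0.035,0,0,0,-0.081,-1],[0.029,-0.035,0,0,0,-0.081,-1],[0.029,-0.035,0,0,0,-0.081,-1],[0.029,-0.035,0,0,0,-0.081,-1],[0.029,-0.035,0,0,0,-0.081,-1],[0.029,-0.035,0,0,0,-0.081,-1],[0.029,-0.035,0,0,0,-0.081,-1],[0.029,-0.035,0,0,0,-0.081,-1],[0.029,-0.035,0,0,0,-0.081,-1],[0.029,-0.035,0,0,0,-0.081,-1],[0.029,-0.035,0,0,0,-0.081,-1],[0.029,-0.035,0,0,0,-0.081,-1],[0.029,-0.035,0,0,0,-0.081,-1],[0.024,-0.032,0,0,0,-0.081,-1],[0,0,0,0,0,0,-1],[0,0,0,0,0,0,-1]]'
python3 -c "
from go import *
delta(w(55.75),140,3.05)
p=snapshot('scene');cv2.imwrite('pics/s1.png',cv2.resize(p['color'][60:260,240:480,::-1],None,fx=3,fy=3,interpolation=cv2.INTER_CUBIC))"
```

```text
t: 2.8
tool_pos: [596.4, 52.0, 303.6]
tcp_rot: [[-0.052, 0.999, -0.001], [0.999, 0.052, 0.0], [0.0, -0.001, -1.0]]
wrist_force: [-0.7, -0.2, 0.1]
opening: -0.1
grasp_force: 0.0
dpos m [-0.0002  0.0009 -0.1636] rotvec [-0.0003 -0.0008  0.0014] t 2.8 pos [596.4  52.  303.6] F [-0.7 -0.2  0.1]
```

View pics/s1.png

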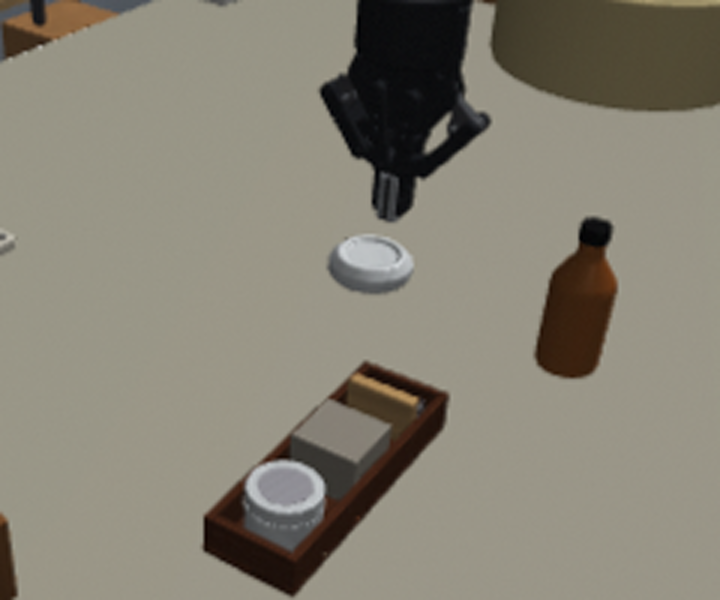

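The shut gripper hangs above the gap between stone and cheek. Its fingertips show at [215,392] and the linkage widens only above the fingers. Now I descend with the tips to z≈26.

```bash
python3 -m creep '[[0,0.001,-0.045,0,0,0,-1],[0,0,-0.045,0,0,0,-1],[0,0,-0.045,0,0,0,-1],[0,0,-0.028,0,0,0,-1],[0,0,-0.01,0,0,0,-1],[0,0,-0.01,0,0,0,-1],[0,0,-0.01,0,0,0,-1],[0,0,-0.006,0,0,0,-1],[0,0,-0.006,0,0,0,-1],[0,0,0,0,0,0,-1]]'
python3 -c "
from go import *
delta(w(55.75),99,3.05)"
```

```text
t: 3.85
tool_pos: [596.4, 53.7, 98.8]
tcp_rot: [[-0.053, 0.999, -0.0], [0.999, 0.053, 0.0], [0.0, -0.0, -1.0]]
wrist_force: [-0.9, -1.1, -0.5]
opening: -0.1
grasp_force: 0.0
dpos m [-0.0002 -0.0007  0.0002] rotvec [-0.     -0.0001  0.0002] t 3.85 pos [596.4  53.7  98.8] F [-0.9 -1.1 -0.5]
```

```bash
python3 -m creep '[[0,-0.002,0,0,0,0,-1],[0,-0.002,0,0,0,0,-1],[0,-0.002,0,0,0,0,-1],[0,-0.002,0,0,0,0,-1],[0,-0.002,0,0,0,0,-1],[0.0005,-0.002,0,0,0,0,-1],[0,-0.002,0,0,0,0,-1],[0,-0.002,0,0,0,0,-1],[0,-0.002,0,0,0,0,-1],[0,-0.002,0,0,0,0,-1],[0.0005,-0.002,0,0,0,0,-1],[0,-0.002,0,0,0,0,-1],[0,-0.002,0,0,0,0,-1],[0,-0.002,0,0,0,0,-1],[0,-0.002,0,0,0,0,-1],[0.0005,-0.002,0,0,0,0,-1],[0,-0.002,0,0,0,0,-1],[0,-0.002,0,0,0,0,-1]]'
python3 -m creep '[[0,0,0,0,0,0,-1]]'
```

```text
t: 5.65
tool_pos: [597.9, 17.6, 98.9]
tcp_rot: [[-0.053, 0.999, -0.0], [0.999, 0.053, 0.0], [0.0, -0.0, -1.0]]
wrist_force: [-0.7, 5.2, 1.2]
opening: -0.1
grasp_force: 2.2
t: 5.75
tool_pos: [597.9, 17.3, 98.9]
tcp_rot: [[-0.053, 0.999, -0.0], [0.999, 0.053, -0.0], [-0.0, -0.0, -1.0]]
wrist_force: [-1.0, 2.0, 0.3]
opening: 0.1
grasp_force: 1.1
```

```bash
python3 -m creep '[[0,-0.001,0,0,0,0,-1],[0,-0.001,0,0,0,0,-1],[0,-0.001,0,0,0,0,-1]]'; python3 -m creep '[[0,-0.001,0,0,0,0,-1]]'; python3 -m creep '[[0,-0.001,0,0,0,0,-1]]'
```

```text
t: 6.05
tool_pos: [597.9, 14.7, 98.9]
tcp_rot: [[-0.053, 0.999, -0.0], [0.999, 0.053, 0.0], [0.0, -0.0, -1.0]]
wrist_force: [0.0, 4.4, 1.3]
opening: 0.2
grasp_force: 2.1
t: 6.15
tool_pos: [597.9, 13.6, 98.9]
tcp_rot: [[-0.053, 0.999, -0.0], [0.999, 0.053, 0.0], [0.0, -0.0, -1.0]]
wrist_force: [-0.9, 4.2, 0.1]
opening: -0.3
grasp_force: 2.0
t: 6.25
tool_pos: [597.9, 12.7, 98.9]
tcp_rot: [[-0.053, 0.999, -0.0], [0.999, 0.053, 0.0], [0.0, -0.0, -1.0]]
wrist_force: [-0.4, 10.1, 1.6]
opening: -0.3
grasp_force: 5.5
```

```bash
python3 -m creep '[[0,-0.001,0,0,0,0,-1]]'; python3 -c "
from fit import *
from go import C,e,f
for n in('top','scene'):
    p=snapshot(n);P=cloud(p)
    for a,b in((-130,-50),):
        hi=box(P,520,680,-180,50,48,57)
        k,L,st,ce=cv2.connectedComponentsWithStats(hi.astype(np.uint8),connectivity=4)
        for i in range(1,k):
            if st[i,4]>15:
                q=P[L==i][:,:2]-C;print(n,'u',np.nanpercentile(q@e,[1,50,99]).round(1),rect(P,L==i))
"
```

```text
t: 6.35
tool_pos: [597.9, 12.5, 98.9]
tcp_rot: [[-0.052, 0.999, -0.0], [0.999, 0.052, 0.002], [0.002, -0.0, -1.0]]
wrist_force: [-0.7, 15.7, 2.1]
opening: 0.1
grasp_force: 7.8
top u [-114.6  -85.7  -54.9] (array([602.7, -88.1]), array([59. , 62.5]), 1.6, 322, np.float64(53.9))
scene u [-117.5  -56.1    8.9] (array([601.6, -51.9]), array([ 62.7, 142. ]), 3.7, 908, np.float64(53.9))
```

The force rose at exactly the predicted place (tool u=15), so stone and tin are closed up against the fixed end. Now I back off, lift and go to the block.

```bash
python3 -m creep '[[0,0.005,0,0,0,0,-1],[0,0.009,0,0,0,0,-1],[0,0.005,0.02,0,0,0,-1],[0,0,0.045,0,0,0,-1],[0,0,0.045,0,0,0,-1],[0,0,0.03,0,0,0,-1],[0,0,0,0,0,0,-1]]'; python3 -c "
from go import *
from fit import rect,box
p=snapshot('top');P=cloud(p);Cc=p['color'].astype(int)
red=(Cc[...,0]>3*Cc[...,1]+20)
print('block',rect(P,box(P,380,540,-350,-200,74,87)&~red))
delta((451.3,-285.5),200,-10.1)"
```

```text
t: 7.15
tool_pos: [600.4, 30.8, 243.9]
tcp_rot: [[-0.053, 0.999, 0.009], [0.999, 0.053, -0.0], [-0.001, 0.009, -1.0]]
wrist_force: [-0.1, -0.9, -0.1]
opening: 0.0
grasp_force: 0.0
block (array([ 450.5, -284.7]), array([74.6, 60.8]), 80.3, 602, np.float64(79.7))
dpos m [-0.1478 -0.3163 -0.0414] rotvec [ 0.0009  0.0049 -0.2294] t 7.2 pos [599.1  30.8 241.4] F [-0.5 -0.8 -0.6]
```

```bash
python3 -m creep '[[-0.0184,-0.0396,0,0,0,-0.0287,1],[-0.0184,-0.0396,0,0,0,-0.0287,1],[-0.0184,-0.0396,0,0,0,-0.0287,1],[-0.0184,-0.0396,0,0,0,-0.0287,1],[-0.0184,-0.0396,0,0,0,-0.0287,1],[-0.0184,-0.0396,-0.01,0,0,-0.0287,1],[-0.0184,-0.0396,-0.015,0,0,-0.0287,1],[-0.0184,-0.0396,-0.015,0,0,-0.0287,1],[0,0,0,0,0,0,1],[0,0,0,0,0,0,1],[0,0,0,0,0,0,1]]'; python3 -c "
from go import *
delta((451.3,-285.5),108,-10.1)"
```

```text
t: 8.3
tool_pos: [450.8, -285.3, 198.4]
tcp_rot: [[0.175, 0.985, -0.001], [0.985, -0.175, 0.001], [0.001, -0.001, -1.0]]
wrist_force: [-0.5, -0.4, 0.8]
opening: 85.5
grasp_force: 0.0
dpos m [ 0.0005 -0.0002 -0.0904] rotvec [-0.0007 -0.001  -0.0004] t 8.3 pos [ 450.8 -285.3  198.4] F [-0.5 -0.4  0.8]
```

```bash
python3 -m creep '[[0,0,-0.03,0,0,0,1],[0,0,-0.03,0,0,0,1],[0,0,-0.02,0,0,0,1],[0,0,-0.01,0,0,0,1],[0,0,0,0,0,0,1],[0,0,0,0,0,0,0],[0,0,0,0,0,0,0],[0,0,0,0,0,0,-0.5],[0,0,0,0,0,0,-1],[0,0,0,0,0,0,-1],[0,0,0,0,0,0,-1],[0,0,0,0,0,0,-1]]'
```

```text
t: 9.5
tool_pos: [451.5, -286.4, 110.2]
tcp_rot: [[0.176, 0.984, 0.002], [0.984, -0.176, -0.001], [-0.001, 0.002, -1.0]]
wrist_force: [1.0, 1.8, 7.5]
opening: 59.2
grasp_force: 65.6
```

```bash
python3 -m creep '[[0,0,0.005,0,0,0,-1],[0,0,0.015,0,0,0,-1],[0,0,0.03,0,0,0,-1],[0,0,0.04,0,0,0,-1],[0.0146,0.0317,0.01,0,0,0.023,-1],[0.0146,0.0317,0,0,0,0.023,-1],[0.0146,0.0317,0,0,0,0.023,-1],[0.0146,0.0317,0,0,0,0.023,-1],[0.0146,0.0317,0,0,0,0.023,-1],[0.0146,0.0317,0,0,0,0.023,-1],[0.0146,0.0317,0,0,0,0.023,-1],[0.0146,0.0317,0,0,0,0.023,-1],[0.0146,0.0317,0,0,0,0.023,-1],[0.0146,0.0317,0,0,0,0.023,-1],[0,0,0,0,0,0,-1],[0,0,0,0,0,0,-1],[0,0,0,0,0,0,-1]]'; python3 -c "
from fit import *
from go import *
p=snapshot('scene');cv2.imwrite('pics/s2.png',cv2.resize(p['color'][90:260,260:440,::-1],None,fx=3.5,fy=3.5,interpolation=cv2.INTER_CUBIC))
delta(w(34),208,3.05)
for n in('top',):
    p=snapshot(n);P=cloud(p)
    hi=box(P,520,680,-180,0,48,57)
    q=P[hi][:,:2]-C;print('u',np.nanpercentile(q@e,[1,99]).round(1))
"
```

```text
t: 11.2
tool_pos: [596.1, 30.2, 209.2]
tcp_rot: [[-0.053, 0.999, -0.001], [0.999, 0.053, -0.0], [-0.0, -0.001, -1.0]]
wrist_force: [-1.0, 0.9, -1.2]
opening: 59.6
grasp_force: 65.7
dpos m [ 0.0012  0.0013 -0.0012] rotvec [ 0.0002 -0.0006  0.0009] t 11.25 pos [596.2  30.  209.2] F [ 0.7  0.8 -2.3]
u [-114.2  -31.7]
```

View pics/s2.png

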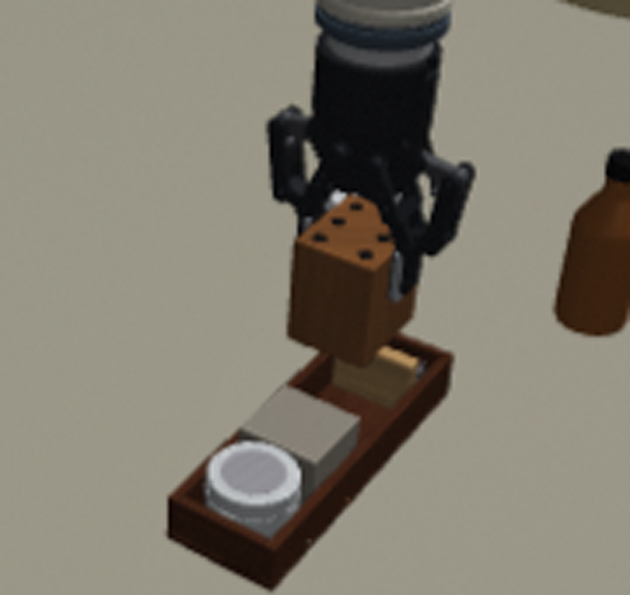

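The block is held upright at [270,350] above the gap. Stone and tin stand together at [420,270]. Now I measure how it sits in the hand.

```bash
python3 -c "
from go import *
p=snapshot('scene');P=cloud(p)
q=P[...,:2]-C;u=q@e;v=q@f;z=P[...,2]
tw=state()['tool_pos'];tq=(tw[:2]-C);print('tcp u,v',tq@e,tq@f,tw[2])
m=(u>-25)&(u<15)&(abs(v)<22)&(z>108)&(z<170)
print('face -u: ',np.median(u[m]),m.sum(),np.polyfit(z[m],u[m],1),np.polyfit(v[m],u[m],1))
m2=(u>-12)&(u<80)&(abs(v)<40)&(z>80)&(z<185);print('zmin',np.percentile(z[m2],[0,1,2]))
t=(u>0)&(u<30)&(abs(v)<25)&(z>172)&(z<187);print('top z',np.median(z[t]),t.sum())
s=(u>-50)&(u<10)&(abs(v)<28)&(z>15)&(z<48);print('stone face',np.median(u[s]),np.percentile(u[s],[5,95]),s.sum())
st=(u>-60)&(u<8)&(z>50)&(z<58);print('stone top u',np.percentile(u[st],[1,99]),'tin',np.percentile(u[(u<-50)&(z>50)&(z<58)&(u>-125)],[0.5,1]))
h=(u>60)&(u<90)&(z>50)&(z<58);print('cheek',np.percentile(u[h],[2,98]))
"
```

```text
tcp u,v 32.6804753900785 1.1346748419308896 209.1043750380729
face -u:  -3.9347473661051855 370 [-1.92352458e-03 -3.67156819e+00] [ 0.00803327 -3.93774613]
zmin [ 98.26899016 101.20322549 102.71437665]
top z 178.76318129325472 162
  return _methods._mean(a, axis=axis, dtype=dtype,
  ret = ret.dtype.type(ret / rcount)
Traceback (most recent call last):
IndexError: index -1 is out of bounds for axis 0 with size 0
```

```bash
python3 -c "
from go import *
delta(w(48.3),160.8,3.05,10)
print(w(48.3),e,f)"
```

```text
dpos m [ 0.0003  0.0157 -0.0483] rotvec [-0.1742 -0.0095  0.0013] t 11.35 pos [596.3  29.9 209.1] F [ 0.4  0.2 -2.3]
[596.63008234  45.53158222] [-0.0532074   0.99858348] [-0.99858348 -0.0532074 ]
```

```bash
python3 -m creep '[[0,0.003,0,-0.035,-0.002,0,-1],[0,0.003,0,-0.035,-0.002,0,-1],[0,0.003,0,-0.035,-0.002,0,-1],[0,0.003,0,-0.035,-0.002,0,-1],[0,0.0035,0,-0.034,-0.0015,0,-1],[0.0003,0,-0.01,0,0,0,-1],[0,0,-0.01,0,0,0,-1],[0,0,-0.01,0,0,0,-1],[0,0,-0.008,0,0,0,-1],[0,0,-0.005,0,0,0,-1],[0,0,-0.005,0,0,0,-1],[0,0,0,0,0,0,-1],[0,0,0,0,0,0,-1]]'; python3 -c "
from go import *
delta(w(48.3),160.8,3.05,10)
p=snapshot('scene');cv2.imwrite('pics/s3.png',cv2.resize(p['color'][120:260,280:430,::-1],None,fx=4,fy=4,interpolation=cv2.INTER_CUBIC))"
```

```text
t: 12.65
tool_pos: [597.2, 46.4, 161.0]
tcp_rot: [[-0.053, 0.999, 0.01], [0.983, 0.053, -0.173], [-0.173, 0.0, -0.985]]
wrist_force: [0.1, 0.8, -3.0]
opening: 59.3
grasp_force: 65.5
dpos m [-0.0006 -0.0008 -0.0002] rotvec [-0.0003  0.0004 -0.0002] t 12.65 pos [597.2  46.4 161. ] F [ 0.1  0.8 -3. ]
```

View pics/s3.png

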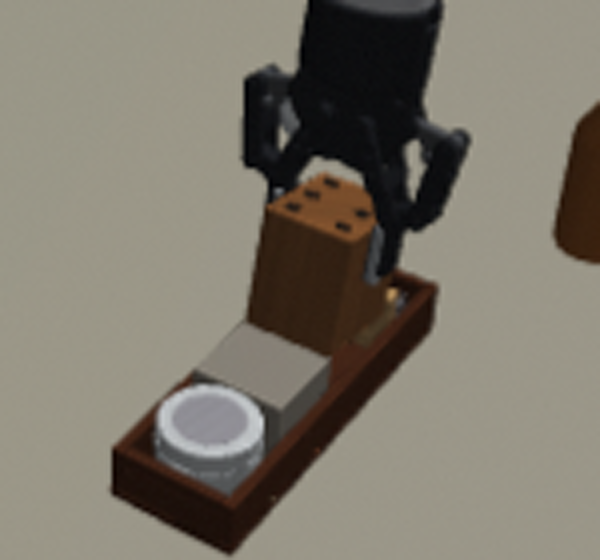

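The block is tilted with its cheek-side edge lower at [345,345], just in front of the cheek, and its other edge is over the stone at [335,290]. Now I push the cheek back.

```bash
python3 -m creep '[[-0.0002,0.002,0,0,0,0,-1],[-0.0002,0.002,0,0,0,0,-1],[-0.0002,0.002,0,0,0,0,-1],[-0.0002,0.002,0,0,0,0,-1],[-0.0002,0.002,0,0,0,0,-1],[-0.0002,0.002,0,0,0,0,-1],[-0.0002,0.002,0,0,0,0,-1],[0,0.0015,0,0,0,0,-1],[0,0,0,0,0,0,-1]]'; python3 -c "
from go import *
delta(w(64.3),160.8,3.05,10)
p=snapshot('top');P=cloud(p);q=P[...,:2]-C;u=q@e;v=q@f;z=P[...,2]
print('free length to end wall; cheek top:',u[(abs(v)<34)&(u>70)&(u<112)&(z>46)&(z<58)])
"
```

```text
t: 13.6
tool_pos: [595.9, 62.0, 161.1]
tcp_rot: [[-0.053, 0.999, 0.01], [0.983, 0.054, -0.173], [-0.173, 0.001, -0.985]]
wrist_force: [2.2, -4.3, -0.1]
opening: 59.3
grasp_force: 65.6
dpos m [-0.0001 -0.0005 -0.0003] rotvec [-0.0002  0.0007 -0.0004] t 13.6 pos [595.9  62.  161.1] F [ 2.2 -4.3 -0.1]
free length to end wall; cheek top: []
```

```bash
python3 -m creep '[[0.0001,-0.0025,-0.0004,0.0218,0.0012,0,-1],[0.0002,-0.0025,-0.0005,0.0218,0.0012,0,-1],[0.0001,-0.0025,-0.0005,0.0218,0.0012,0,-1],[0.0001,-0.0025,-0.0006,0.0218,0.0012,0,-1],[0.0002,-0.0024,-0.0006,0.0218,0.0012,0,-1],[0.0001,-0.0024,-0.0007,0.0218,0.0012,0,-1],[0.0001,-0.0024,-0.0007,0.0218,0.0012,0,-1],[0.0002,-0.0024,-0.0008,0.0217,0.0012,0,-1],[0,0,0,0,0,0,-1]]'; python3 -c "
from go import *
delta(w(44.6),156,3.05)
p=snapshot('scene');P=cloud(p);q=P[...,:2]-C;u=q@e;v=q@f;z=P[...,2]
m=(u>-5)&(u<20)&(abs(v)<22)&(z>65)&(z<118);print('face',np.median(u[m]),np.polyfit(z[m],u[m],1),m.sum())
s=(u>-45)&(u<12)&(abs(v)<28)&(z>50)&(z<58);print('stone',np.percentile(u[s],[1,99]))
"
```

```text
t: 14.55
tool_pos: [596.7, 41.6, 155.8]
tcp_rot: [[-0.053, 0.999, -0.0], [0.999, 0.053, 0.001], [0.001, -0.0, -1.0]]
wrist_force: [1.7, -4.3, -2.0]
opening: 59.4
grasp_force: 65.5
dpos m [0.0001 0.0002 0.0002] rotvec [-0.0007 -0.0002  0.0006] t 14.55 pos [596.7  41.6 155.8] F [ 1.7 -4.3 -2. ]
face 7.803076380685079 [-2.34419758e-03  8.00392213e+00] 291
stone [-44.58869372   9.57546477]
```

```bash
python3 -m creep '[[0,0,-0.003,0,0,0,-1],[0,0,-0.003,0,0,0,-1],[0,0,-0.003,0,0,0,-1],[0,0,-0.003,0,0,0,-1],[0,0,-0.003,0,0,0,-1]]';python3 -m creep '[[0,0,-0.003,0,0,0,-1],[0,0,-0.003,0,0,0,-1],[0,0,-0.003,0,0,0,-1],[0,0,-0.003,0,0,0,-1],[0,0,-0.003,0,0,0,-1]]'
```

```text
t: 15.1
tool_pos: [596.6, 42.4, 140.8]
tcp_rot: [[-0.054, 0.999, -0.001], [0.999, 0.054, 0.0], [0.0, -0.001, -1.0]]
wrist_force: [-0.7, -3.7, -0.5]
opening: 59.6
grasp_force: 65.7
t: 15.6
tool_pos: [596.8, 42.3, 125.9]
tcp_rot: [[-0.053, 0.999, -0.0], [0.999, 0.053, 0.0], [0.0, -0.0, -1.0]]
wrist_force: [-0.4, -4.7, -0.9]
opening: 59.2
grasp_force: 65.7
```

Going down freely. Now the last 9 mm, slowly.

```bash
python3 -m creep '[[0,0,-0.002,0,0,0,-1],[0,0,-0.002,0,0,0,-1],[0,0,-0.002,0,0,0,-1],[0,0,-0.0015,0,0,0,-1],[0,0,0,0,0,0,-1]]';python3 -m creep '[[0,0,-0.001,0,0,0,-1],[0,0,0,0,0,0,-1]]';python3 -m creep '[[0,0,-0.001,0,0,0,-1],[0,0,0,0,0,0,-1]]'
```

```text
t: 16.1
tool_pos: [596.8, 42.3, 118.4]
tcp_rot: [[-0.053, 0.999, -0.0], [0.999, 0.053, 0.0], [0.0, -0.0, -1.0]]
wrist_force: [0.9, -4.2, -4.5]
opening: 59.5
grasp_force: 65.7
t: 16.3
tool_pos: [596.8, 42.3, 117.5]
tcp_rot: [[-0.053, 0.999, -0.0], [0.999, 0.053, 0.0], [0.0, -0.0, -1.0]]
wrist_force: [0.9, -4.4, -2.4]
opening: 59.4
grasp_force: 65.7
t: 16.5
tool_pos: [596.8, 42.3, 116.6]
tcp_rot: [[-0.053, 0.999, -0.0], [0.999, 0.053, 0.0], [0.0, -0.0, -1.0]]
wrist_force: [1.3, -3.4, -2.8]
opening: 59.5
grasp_force: 65.7
```

```bash
python3 -m creep '[[0,-0.001,0,0,0,0,-1],[0,-0.001,0,0,0,0,-1],[0,0,0,0,0,0,-1]]';python3 -m creep '[[0,-0.001,0,0,0,0,-1],[0,0,0,0,0,0,-1]]';python3 -m creep '[[0,-0.001,-0.0005,0,0,0,-1],[0,0,0,0,0,0,-1]]'
```

```text
t: 16.8
tool_pos: [596.9, 40.1, 116.6]
tcp_rot: [[-0.053, 0.999, 0.0], [0.999, 0.053, 0.0], [0.0, 0.0, -1.0]]
wrist_force: [1.1, -4.0, -2.9]
opening: 59.1
grasp_force: 65.8
t: 17.0
tool_pos: [596.9, 39.2, 116.6]
tcp_rot: [[-0.053, 0.999, 0.0], [0.999, 0.053, 0.0], [0.0, 0.0, -1.0]]
wrist_force: [2.7, -2.5, -2.6]
opening: 59.3
grasp_force: 65.7
t: 17.2
tool_pos: [596.9, 38.3, 116.3]
tcp_rot: [[-0.053, 0.999, 0.0], [0.999, 0.053, 0.0], [0.0, 0.0, -1.0]]
wrist_force: [1.4, -3.1, -1.3]
opening: 59.7
grasp_force: 65.8
```

```bash
python3 -m creep '[[0,-0.0005,-0.0005,0,0,0,-1],[0,0,0,0,0,0,-1]]';python3 -m creep '[[0,-0.0005,-0.0005,0,0,0,-1],[0,0,0,0,0,0,-1]]'; python3 -m creep '[[0,0,-0.0005,0,0,0,-1],[0,0,0,0,0,0,-1]]'
```

```text
t: 17.4
tool_pos: [596.9, 38.2, 116.3]
tcp_rot: [[-0.053, 0.999, 0.0], [0.999, 0.053, 0.001], [0.001, 0.0, -1.0]]
wrist_force: [-0.5, -1.5, 4.4]
opening: 59.3
grasp_force: 66.3
t: 17.6
tool_pos: [596.9, 38.1, 116.2]
tcp_rot: [[-0.053, 0.999, 0.0], [0.999, 0.053, 0.001], [0.001, 0.0, -1.0]]
wrist_force: [-2.0, 1.4, 9.7]
opening: 59.3
grasp_force: 66.9
t: 17.8
tool_pos: [596.9, 38.1, 116.2]
tcp_rot: [[-0.053, 0.999, 0.0], [0.999, 0.053, 0.001], [0.001, 0.0, -1.0]]
wrist_force: [-4.3, 0.7, 14.7]
opening: 59.4
grasp_force: 67.5
```

```bash
python3 -m creep '[[0,0,0.001,0,0,0,-1],[0,0,0,0,0,0,-0.2],[0,0,0,0,0,0,0.4],[0,0,0,0,0,0,0.7],[0,0,0,0,0,0,1],[0,0,0,0,0,0,1],[0,0,0.02,0,0,0,1],[0,0,0.03,0,0,0,1],[0,0,0.04,0,0,0,1],[0,0,0,0,0,0,-1],[0,0,0,0,0,0,-1],[0,0,0,0,0,0,-1],[0,0,0,0,0,0,-1],[0,0,0,0,0,0,-1],[0,0,0,0,0,0,-1]]'
python3 -c "
from fit import *
from go import *
p=snapshot('scene');cv2.imwrite('pics/s4.png',cv2.resize(p['color'][120:260,280:430,::-1],None,fx=4,fy=4,interpolation=cv2.INTER_CUBIC))
P=cloud(p);q=P[...,:2]-C;u=q@e;v=q@f;z=P[...,2]
m=(u>0)&(u<85)&(abs(v)<34)&(z>75)&(z<95);print('block top z',np.median(z[m]),np.percentile(u[m],[1,99]),m.sum(), 'slope',np.linalg.lstsq(np.c_[u[m],v[m],np.ones(m.sum())],z[m],rcond=None)[0])
delta(w(41),165,3.05)"
```

```text
t: 19.3
tool_pos: [596.4, 37.3, 204.8]
tcp_rot: [[-0.053, 0.999, -0.002], [0.999, 0.053, 0.0], [0.0, -0.002, -1.0]]
wrist_force: [-0.3, -0.1, -0.1]
opening: 0.3
grasp_force: 0.0
block top z 85.60190399372095 [ 1.78425558 76.06516062] 551 slope [4.41908208e-02 2.55789268e-02 8.33056928e+01]
dpos m [ 0.0004  0.001  -0.04  ] rotvec [-0.0003 -0.0011 -0.0001] t 19.35 pos [596.6  37.3 205. ] F [-0.6  0.2  0.4]
```

View pics/s4.png

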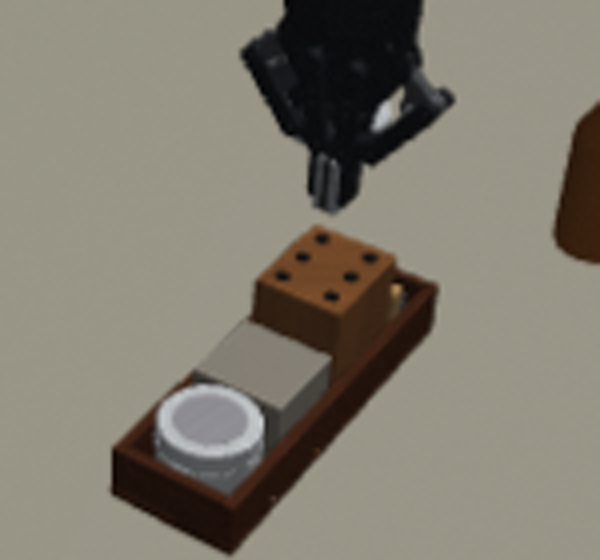

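The block stands in the case at [270,325] against the stone, with its top level. The top at 85.6 mm means it is practically down. Now I press it with the shut fingers.

```bash
python3 -m creep '[[0,0.001,-0.015,0,0,0,-1],[0,0,-0.015,0,0,0,-1],[0,0,-0.008,0,0,0,-1],[0,0,-0.003,0,0,0,-1],[0,0,-0.002,0,0,0,-1],[0,0,0,0,0,0,-1]]';python3 -m creep '[[0,0,-0.001,0,0,0,-1],[0,0,-0.001,0,0,0,-1],[0,0,0,0,0,0,-1]]';python3 -m creep '[[0,0,-0.001,0,0,0,-1],[0,0,0,0,0,0,-1]]'
```

```text
t: 19.95
tool_pos: [596.8, 38.3, 162.4]
tcp_rot: [[-0.053, 0.999, -0.0], [0.999, 0.053, 0.0], [0.0, -0.0, -1.0]]
wrist_force: [0.3, 0.1, -0.4]
opening: 0.2
grasp_force: 0.0
t: 20.25
tool_pos: [596.8, 38.3, 160.8]
tcp_rot: [[-0.053, 0.999, 0.0], [0.999, 0.053, 0.0], [0.0, 0.0, -1.0]]
wrist_force: [-1.0, -0.1, -0.1]
opening: -0.1
grasp_force: 0.0
t: 20.45
tool_pos: [596.7, 38.3, 159.6]
tcp_rot: [[-0.053, 0.999, -0.0], [0.999, 0.053, 0.0], [0.0, -0.0, -1.0]]
wrist_force: [-0.2, -1.1, -0.3]
opening: -0.0
grasp_force: 0.0
```

```bash
python3 -m creep '[[0,0,-0.001,0,0,0,-1],[0,0,0,0,0,0,-1]]';python3 -m creep '[[0,0,-0.0005,0,0,0,-1],[0,0,0,0,0,0,-1]]';python3 -m creep '[[0,0,-0.0005,0,0,0,-1],[0,0,0,0,0,0,-1]]'
```

```text
t: 20.65
tool_pos: [596.8, 38.3, 158.7]
tcp_rot: [[-0.053, 0.999, 0.0], [0.999, 0.053, 0.0], [0.0, 0.0, -1.0]]
wrist_force: [-0.5, 0.6, 1.6]
opening: -0.1
grasp_force: 0.9
t: 20.85
tool_pos: [596.8, 38.3, 158.7]
tcp_rot: [[-0.053, 0.999, 0.0], [0.999, 0.053, 0.0], [0.0, 0.0, -1.0]]
wrist_force: [-2.1, -0.7, 6.0]
opening: 0.2
grasp_force: 3.2
t: 21.05
tool_pos: [596.9, 38.3, 158.7]
tcp_rot: [[-0.053, 0.999, 0.0], [0.999, 0.053, 0.0], [0.0, 0.0, -1.0]]
wrist_force: [-4.2, -0.9, 11.4]
opening: 0.1
grasp_force: 5.4
```

```bash
python3 -m creep '[[0,0,0.002,0,0,0,-1],[0,0,0.02,0,0,0,-1],[0,0,0.04,0,0,0,-1],[0,0,0.04,0,0,0,-1],[0,0,0.04,0,0,0,-1],[0,0,0.04,0,0,0,-1],[-0.03,0,0.02,0,0,0,-1],[-0.04,0,0,0,0,0,-1],[-0.04,0,0,0,0,0,-1],[-0.04,0,0,0,0,0,-1],[0,0,0,0,0,0,-1],[0,0,0,0,0,0,-1]]'
python3 -c "
from fit import *
from go import *
p=snapshot('scene');a=cv2.resize(p['color'][120:260,280:430,::-1],None,fx=3,fy=3,interpolation=cv2.INTER_CUBIC)
for n in ('scene','top'):
    p=snapshot(n);P=cloud(p);q=P[...,:2]-C;u=q@e;v=q@f;z=P[...,2]
    for nm,lo,hi,z0,z1 in(('block',8,74,82,92),('stone',-52,0,49,60),('tin',-116,-60,49,60)):
        m=(u>lo)&(u<hi)&(abs(v)<26)&(z>z0)&(z<z1);print(n,nm,'z',np.median(z[m]).round(1),m.sum(),'slope',np.linalg.lstsq(np.c_[u[m],v[m],np.ones(m.sum())],z[m],rcond=None)[0][:2].round(3))
    print(rect(P,box(P,520,680,-60,120,82,92)))
b=cv2.resize(p['color'][150:204,260:370,::-1],None,fx=3,fy=3,interpolation=cv2.INTER_CUBIC)
im=np.zeros((590,450,3),np.uint8);im[:420]=a;im[424:424+162,:330]=b;cv2.imwrite('pics/f.png',im)"
```

```text
t: 22.25
tool_pos: [446.6, 38.3, 360.0]
tcp_rot: [[-0.054, 0.999, 0.001], [0.999, 0.054, 0.0], [0.0, 0.001, -1.0]]
wrist_force: [0.9, 0.2, 0.2]
opening: -0.0
grasp_force: 0.0
scene block z 86.0 339 slope [-0.001  0.004]
scene stone z 53.8 304 slope [-0.006  0.002]
scene tin z 53.9 355 slope [ 0.01  -0.001]
(array([599. ,  37.5]), array([60.3, 75.2]), 3.1, 466, np.float64(85.9))
top block z 85.6 218 slope [0.    0.008]
top stone z 54.1 272 slope [ 0.009 -0.004]
top tin z 54.3 312 slope [ 0.002 -0.002]
(array([600.3,  40.3]), array([55. , 72.1]), 0.3, 273, np.float64(85.6))
```

View pics/f.png

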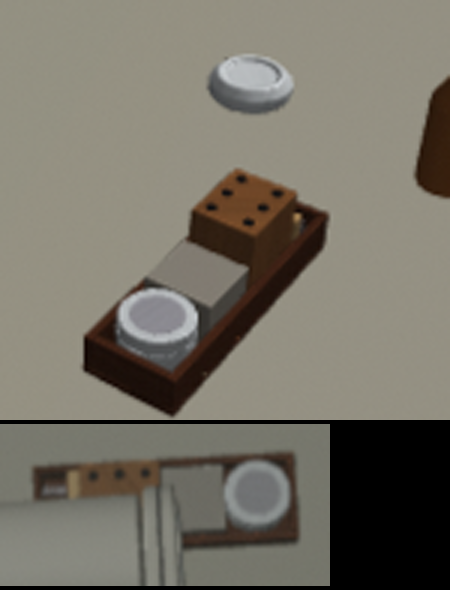

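The picture shows tin [325,157], stone [285,197] and block [215,245] in line, level and touching, with the cheek against the block. The tops are at 54, 54 and 86 mm, as they should be.

```bash
python3 -c "
from station import *
print(hand_in())"
```

```text
the job is handed in; nothing more can be done
None
```

The job is handed in at about 22 s of the 69 s allowed: stone and tin are closed up against the fixed end, and the block stands upright and fully down between the stone and the pushed-back cheek, let go; the weight, bottle and quill were not touched.

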